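# Hang the tag hanger on the bench rail

### The job

Take the blue tag hanger off its white rest, enter its steel foot into the open, orange-marked end of the slotted rail and slide it along, past the spring catch, until it is fully home against the stop at the closed end, with its yellow tag hanging in front of the rail; then let go. The rail lies a little out of place on its stand, so find the mouth by feel, and slide gently: never lean on the rail harder than about 1 kg. Leave the bottles and dishes behind it where they are.

Things in the scene. Friction and masses are not known exactly. Their poses are not given: they have to be found in the camera images.
- rail_stand: Fixed stand: grey base plate 110 x 270 x 10 mm, two posts carrying an aluminium slotted rail 240 mm long along the stand's y. Origin on the bench under its centre; +y towards the rail's open, orange-marked end; -x is its front. The rail is clamped OUT OF TRUE, unknown each time: shifted along x up to 10 mm and turned about the stand's vertical centre line up to 0.045 rad, either way; it does not give.
- rail_channel (a point): Nominal middle of the channel floor, 70 mm over the bench above the stand's origin, axes as the stand. The channel is closed but for a slot in its top: inside 29 mm wide, 11 mm high; two lips 4 mm thick above it (rail top 85 mm over the bench) leave a 12 mm slot; outside 37 mm wide. Height is true; this point does not show the rail's shift and turn.
- rail_mouth (a point): Nominal centre of the rail's open end on the channel floor, 120 mm along +y from the stand's centre, axes as the stand, as if the rail lay true. Enter along -y. The real mouth lies up to 16 mm to either side along x, not shown by this point; the foot enters only within about 3 mm of it, else it butts on the rail's end face.
- rail_stop (a point): Nominal centre, on the channel floor, of the face of the stop in the closed end: 105 mm along -y from the stand's centre (225 mm in from the mouth), axes as the stand, as if the rail lay true. The stop is a stiff rubber buffer: 2.5 N per mm, rigid after 6 mm. The hanger is home when its foot's end touches this face: the foot's centre is then 25 mm before it.
- catch (a joint): Spring roller catch: upright 24 mm steel roller between brass plates in the channel's rear (+x) wall, its centre 59 mm before the stop, reaching 5 mm into the channel. 0 = sprung out, up to 0.006 m = pressed back. The passing foot pushes it aside (resistance 3 to 10 N along the rail, first met when the foot is about 45 mm short of home); it springs out again behind the foot once this is home.
- hanger_grip (a point): Loose hanger's upright blue grip block, 16 x 16 mm, 46 mm tall; the point lies on its middle, 22 mm below the block's top and 52 mm above the underside of the foot; the top of the cross arm is 24 mm below the point. Axes: z up, y along the foot, -x towards the tag. About 0.16 kg. It starts upright on the rest, turned with it.
- hanger_foot (a point): Centre of the underside of the hanger's steel foot: 50 mm long (along y) blunt-ended, corners rounded to 4 mm, 26 mm wide, 8 mm thick; above it a round neck, 9 mm thick and 15 mm high, that runs in the rail's slot. Axes as the grip's.
- hanger_tag (a point): Centre of the hanger's yellow tag, 44 x 30 mm, 40 mm to the -x side of the neck. A blue cross arm 14 mm wide, 23 to 28 mm above the foot's underside, carries it by a strap with a small hook below; tag, strap and hook span 34 to 51 mm to the -x side and reach 33 mm below the foot's underside. Axes as the grip's.
- rest: White pedestal, fixed, with a grey base plate, on which the hanger stands at the start; its seat is 50 mm above the bench with a rim 5 mm high. Origin on the bench under its centre. (Fixed black hoses arch over the far right of the bench, beyond x = 0.6 m or so: swing the hand in from the right close to the robot.)
- bottle_a01: Bystander: culture bottle with foil cap, 60 mm wide, 111 mm tall, behind the rail; origin at its underside.
- bottle_a09: Bystander: culture bottle with foil cap, 55 mm wide, 122 mm tall, behind the rail; origin at its underside.
- petri1: Bystander: petri dish, 58 mm across, 15 mm tall, behind the rail; origin at its underside.

How it is judged:
On the way:
1. the hanger's foot has entered the rail's channel at the open end (x of hanger_foot in the frame of rail_stand between -0.02 and 0.02 m and z of hanger_foot in the frame of rail_stand between 0.068 and 0.0745 m and y of hanger_foot in the frame of rail_stand between 0 and 0.115 m), for 0.1 s.
At the end, for the whole second after the job is handed in: The hanger stands in the rail's channel with its foot home against the stop (within 3.5 mm), the catch sprung out behind it (pressed back less than 2 mm), upright within 0.12 rad and in line with the rail stand within 0.2 rad, its tag to the front, at rest and released (x of hanger_foot in the frame of rail_stand between -0.02 and 0.02 m and z of hanger_foot in the frame of rail_stand between 0.068 and 0.0745 m and y of hanger_foot in the frame of rail_stand between -0.086 and -0.0765 m and value of joint catch below 0.002 m and angle between the y axis of hanger_foot and the y axis of rail_stand, either way round below 0.2 rad and angle between hanger_foot's own z axis and vertical below 0.12 rad and z of hanger_grip in the frame of rail_stand above 0.11 m and linear speed of hanger below 0.02 m/s and contact force between hanger and the fingers below 0.05 N and y of rail_stand in the frame of hanger_foot above 0.05 m); the robot touches nothing.
It fails at once if the hanger is pressed against the rail or its stand with more than 25 N (all contacts added up) (contact force between hanger and rail_stand above 25 N).
It fails at once if the robot itself presses on the rail or its stand with more than 25 N (contact force between the arm and rail_stand above 25 N).
It fails at once if the robot's fingers press on the rail or its stand with more than 25 N (contact force between the fingers and rail_stand above 25 N).
It fails at once if a bottle or dish behind the rail is shifted more than 20 mm (distance of any of bottle_a01, bottle_a09, petri1 from where it was at the start of the episode above 0.02 m).
It also fails if it takes over 72 s, if anything falls off the work surface, if the arm or the gripper's body presses on something with over 40 N, if the wrist force passes 120 N, or if a joint passes its speed limit or range.

### The arm

A 7-joint arm with a two-finger parallel gripper is mounted at the origin on a cart in front of the work surface, level with it; the furniture and walls round the work are solid. World frame = base frame: x ahead of the robot, y to its left, z up, the work surface at z = 0. Lengths are in m, angles in rad, forces in N, time in s.
With the tool pointing down it reaches from about 0.425 to 0.825 m from the base axis. Payload 3.6 kg.
Tool frame: the origin (TCP) lies midway between the tips of the shut fingers; the grasp point (between the pads) lies 19 mm behind it; y points along the fingers, x is the direction in which the jaws open and shut, and the axes are right-handed (so a half turn about y gives the same grasp; the last joint's range is limited). The gripper opens to 85 mm and grips with 20 to 120 N. Pads are 22 mm wide; open, the fingers measure 114 mm over their backs; the gripper's body (76 mm by 85 mm) begins 54 mm behind the grasp point. The pads swing forward as they close: fully open they stand 13 mm farther back than shut.
Start: joints at [-1.21, 0.615, -0.013, 1.423, 0.008, 1.103, -0.04], TCP at [0.246, 0.602, 0.231] pointing down, gripper open.
Joint ranges: [-3.12, 3.12], [-0.3, 2.06], [-1.34, 1.32], [0.26, 2.42], [-1.36, 4.5], [0.01, 1.98], [-2.84, 2.84]. Speed limits (rad/s): [2.79, 2.79, 3.14, 3.14, 3.14, 3.14, 3.14].

### API

Orientations are given as a unit quaternion [w, x, y, z].
In Python, from rig import sensors, cams, workorder gives the robot as it stands. The module is installed in compiled form; this text tells all that it offers.
- The arm moves only by the shell command python3 -m jog 'ROWS' [FORCE]. ROWS is JSON, a list of rows, each an object with "delta_pos": the shift along the world's x, y, z in m, a list of three; "angular": the turn, a rotation vector about the world's x, y, z in degrees, a list of three; "claw": the gripper command: -1 is shut, 1 is fully open, values between are in proportion. A call has 1 to 5 rows; each row shifts and turns the commanded pose from where the row before left it; what a row does not reach is not made up. A row lasts 1/10 s, in which the tool goes at most 50 mm and 8.59 degrees, less where a joint would pass 70% of its speed; a pose out of reach is approached as far as the arm can. A call is refused whole if a number of a shift passes 0.05 or a number of a turn 8.59, either way. A call with a gripper value outside its range is refused whole. The fingers move at their own pace and stop on an object; FORCE is the grip in N (left out, the last holds). Time passes only in rows, so rows that do not move let the fingers close. It gives the time, the measured TCP pose, the force and the opening at its end, in the units of the state.
- sensors.observe(): the state, without advancing time (a new reading comes with each control period).
- cams.get_image(name): name is "side" or "top" or "wrist"; returns a dict with "frame" (384x512x3 uint8, red, green, blue), "K" (3x3 intrinsics, pixels), "cam_to_world" (4x4, takes a point from camera to world coordinates); the wrist camera has in their place "mount" (4x4, takes a point from camera to tool coordinates, whose origin is the TCP and whose axes are the tool frame's). Camera axes: x right, y down, z forward; pixel columns grow to the right and rows downward; lengths in m; the calibration is good to about 2 mm. A picture is of the moment at which its call begins: read the wrist's pose just before it. There is no depth.
- workorder.close_job(): hands the job in, once; it reports no verdict.
Trained networks look in the newest picture that a camera, given by its name, has taken for a name from the list of things; names that differ only in an ending like _2 or _b are one class to them, and where a whole thing is asked for, a point or a joint stands for the part that bears it (a point fixed in the world has none). Each returns a list of dicts, best first, with "conf" (0 to 1); they miss things now and then, are a little off and sometimes report something else, mostly with a low value. They report only what shows in the picture. A call takes as long as a camera call.
- cams.look_for(camera, label): "xyz" ([x, y, z] in m, in world coordinates, good to about 4 mm: the middle of the surface that is visible of it).
- cams.masks_of(camera, label): "mask" (384x512 bool, what is visible of it).
- cams.spot_point(camera, label): "xyz" ([x, y, z] in m, in world coordinates, good to about 4 mm: a listed point, or the origin of a listed thing).
The state is a dict: "t": time; "q": joint angles; "joint_velocities": joint speeds; "joint_efforts": joint torques, N m; "eef_pos": TCP position; "eef_rot": TCP orientation; "ft_force": force on the tool from outside, world axes, zero at the start; "moment": the same for the moment, N m; "gripper_width": finger opening in m.
Only numpy, scipy, OpenCV 4.12 (cv2) and the standard library are available. Lean on these libraries where they do the work, as an engineer would, in place of code of your own. Each camera call takes 0.05 s, during which the arm holds its last target.

## Working session

There is one attempt and no reset: what is moved stays moved. The work goes in short steps, Python scripts to look and compute and a shell command to move; the robot and the scene stay as the last step left them, time stands still between calls to the robot, and variables do not carry over. Pictures are saved under pics/ and viewed, and the job is handed in when it is done.

```bash
mkdir -p pics; ls; python3 - <<'E'
from rig import sensors,cams
import cv2,numpy as np
s=sensors.observe()
print(s['t'],s['eef_pos'],s['eef_rot'],s['gripper_width'],s['ft_force'])
for c in ['side','top']:
    im=cams.get_image(c); cv2.imwrite(f'pics/{c}0.png',im['frame'][:,:,::-1])
    print(c,im['K'].round(1).tolist(),im['cam_to_world'].round(3).tolist())
    for l in ['rail_stand','rail_mouth','rail_stop','rail_channel','hanger_grip','hanger_foot','hanger_tag','rest']:
        r=cams.spot_point(c,l); print(l,[(np.round(x['xyz'],4).tolist(),round(x['conf'],2)) for x in r[:2]])
print(sensors.observe()['t'])
E
```

```text
pics
0.0 [0.2454617  0.60103349 0.23013774] [-0.58642814  0.58746355  0.39357338 -0.3950805 ] 0.08536422351670639 [ 0.54012294  0.05774712 -0.31055602]
side [[358.3, 0.0, 254.6], [0.0, 358.3, 190.1], [0.0, 0.0, 1.0]] [[0.992, -0.066, 0.112, 0.471], [-0.129, -0.586, 0.8, -0.606], [0.013, -0.807, -0.59, 0.623], [0.0, 0.0, 0.0, 1.0]]
rail_stand [([0.5645, 0.0371, 0.0015], 0.71), ([0.5638, 0.0366, 0.0683], 0.57)]
rail_mouth [([0.5562, 0.1559, 0.07], 0.68)]
rail_stop [([0.5713, -0.0683, 0.0676], 0.57), ([0.5646, 0.0343, 0.0687], 0.47)]
rail_channel [([0.5643, 0.0343, 0.0672], 0.68)]
hanger_grip [([0.4247, 0.3374, 0.0991], 0.73)]
hanger_foot [([0.4227, 0.3358, 0.0497], 0.77), ([0.7102, -0.0137, -0.0045], 0.27)]
hanger_tag [([0.3879, 0.3265, 0.0515], 0.69), ([0.5704, -0.0678, 0.0654], 0.38)]
rest [([0.4262, 0.3381, -0.0016], 0.71)]
top [[472.6, 0.0, 254.3], [0.0, 472.6, 193.8], [0.0, 0.0, 1.0]] [[-0.026, -0.985, 0.17, 0.352], [-1.0, 0.024, -0.015, 0.114], [0.011, -0.171, -0.985, 1.259], [0.0, 0.0, 0.0, 1.0]]
rail_stand [([0.5648, 0.0406, 0.0033], 0.93)]
rail_mouth [([0.5492, 0.1594, 0.0714], 0.71)]
rail_stop [([0.5696, -0.065, 0.0686], 0.83), ([0.4214, 0.3387, 0.1018], 0.49)]
rail_channel [([0.564, 0.0395, 0.0704], 0.94)]
hanger_grip [([0.4207, 0.3372, 0.1036], 0.77)]
hanger_foot [([0.4224, 0.3362, 0.0499], 0.87)]
hanger_tag [([0.3829, 0.3251, 0.0459], 0.59), ([0.4216, 0.3365, 0.0001], 0.46)]
rest [([0.4213, 0.3354, -0.0019], 0.59)]
0.9
```

View pics/side0.png

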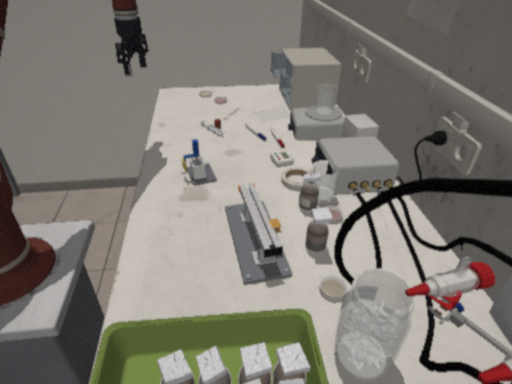

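View pics/top0.png

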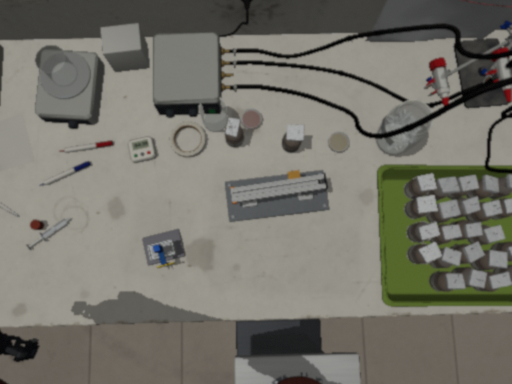

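```bash
python3 - <<'E'
import cv2
t=cv2.imread('pics/top0.png'); cv2.imwrite('pics/top0z.png',cv2.resize(t[160:230,215:340],None,fx=6.2,fy=6.2,interpolation=cv2.INTER_CUBIC))
cv2.imwrite('pics/top0h.png',cv2.resize(t[220:280,130:210],None,fx=8,fy=8,interpolation=cv2.INTER_CUBIC))
t=cv2.imread('pics/side0.png'); cv2.imwrite('pics/side0z.png',cv2.resize(t[130:285,160:310],None,fx=3.8,fy=3.8,interpolation=cv2.INTER_CUBIC))
E
```

```text
(no output)
```

View pics/top0z.png

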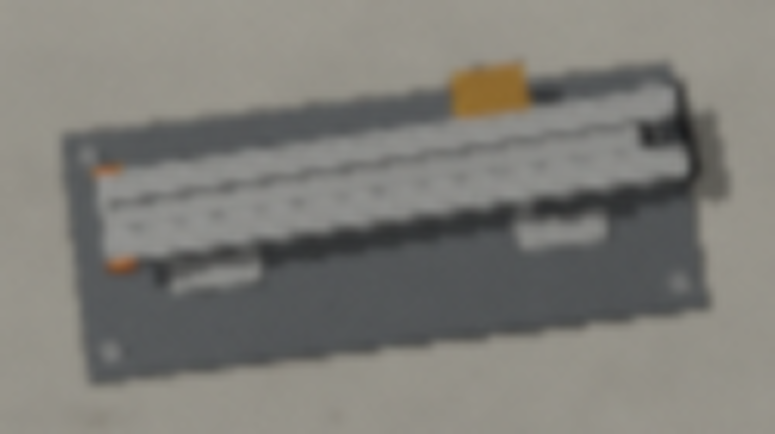

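View pics/top0h.png

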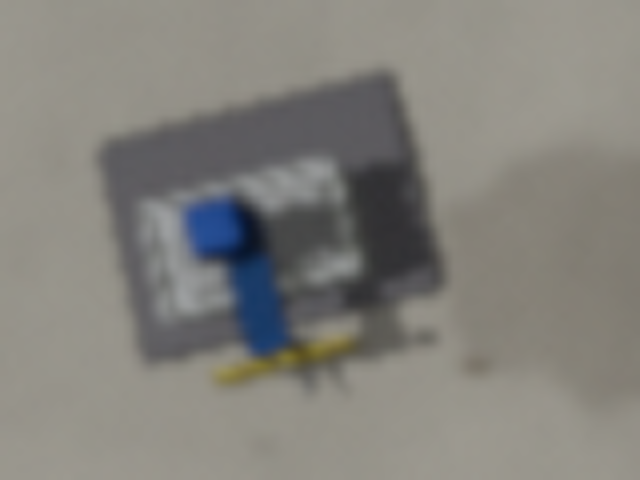

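View pics/side0z.png

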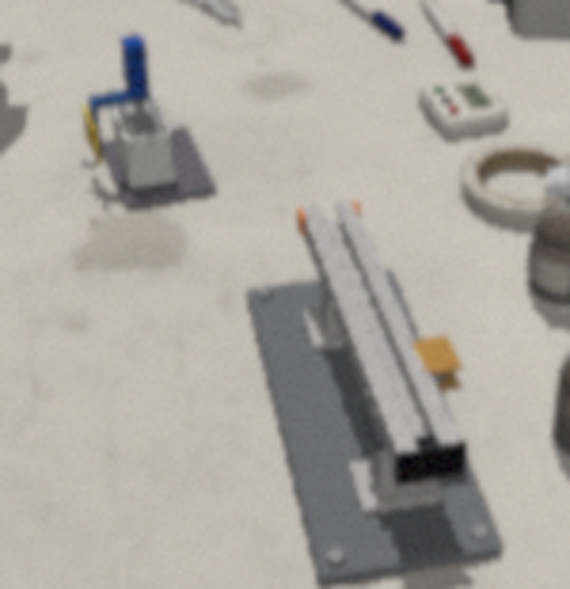

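```bash
cat > h.py <<'E'
import numpy as np
from scipy.spatial.transform import Rotation as R
def ray(K,T,px,z):
    d=T[:3,:3]@np.linalg.solve(K,[px[0],px[1],1.]); o=T[:3,3]
    return o+d*(z-o[2])/d[2]
def proj(K,T,P):
    c=T[:3,:3].T@(np.asarray(P)-T[:3,3]); u=K@c; return u[:2]/u[2]
def Rq(q): return R.from_quat([q[1],q[2],q[3],q[0]])
E
python3 - <<'E'
from h import *
from rig import cams,sensors
im=cams.get_image('top');K,T=im['K'],im['cam_to_world']
def z(u,v): return (215+(u+.5)/6.2-.5,160+(v+.5)/6.2-.5)
for n,pts,h in [('rail',[(97,168),(110,268),(675,85),(688,180)],.085),('slot',[(108,205),(640,132)],.085),('base',[(63,135),(668,65),(708,303),(93,383)],.01)]:
    P=[ray(K,T,z(*p),h) for p in pts]
    print(n,np.round(P,4)[:,:2].tolist())
def zh(u,v): return (130+(u+.5)/8-.5,220+(v+.5)/8-.5)
print('grip top',ray(K,T,zh(215,230),.124),'rest base',[ray(K,T,zh(*p),.004)[:2].round(4) for p in [(100,143),(390,72),(443,285),(150,358)]])
print('arm',ray(K,T,zh(252,258),.078),ray(K,T,zh(272,350),.078))
print('tag ends',ray(K,T,zh(218,378),.062),ray(K,T,zh(355,343),.062))
s=sensors.observe();print(Rq(s['eef_rot']).as_matrix().round(3))
E
```

```text
rail [[0.5745, 0.1561], [0.5332, 0.1515], [0.6034, -0.0815], [0.5637, -0.0848]]
slot [[0.5591, 0.1519], [0.5841, -0.0661]]
base [[0.6037, 0.1732], [0.6285, -0.0914], [0.5232, -0.1033], [0.4952, 0.1621]]
grip top [0.42190859 0.33304084 0.124     ] rest base [array([0.4589, 0.3944]), array([0.48  , 0.2987]), array([0.4094, 0.2812]), array([0.3881, 0.3771])]
arm [0.41581648 0.33041184 0.078     ] [0.38744621 0.32405274 0.078     ]
tag ends [0.37970911 0.3436601  0.062     ] [0.38942079 0.30101337 0.062     ]
[[ 0.378 -0.    -0.926]
 [ 0.926 -0.     0.378]
 [-0.    -1.     0.   ]]
```

```bash
python3 -m jog '[{"delta_pos":[0.022,-0.033,0],"angular":[0,0,7],"claw":1},{"delta_pos":[0.022,-0.033,0],"angular":[0,0,7],"claw":1},{"delta_pos":[0.022,-0.033,0],"angular":[0,0,7],"claw":1},{"delta_pos":[0.022,-0.033,0],"angular":[0,0,7],"claw":1},{"delta_pos":[0.022,-0.033,0],"angular":[0,0,6.7],"claw":1}]'; python3 -m jog '[{"delta_pos":[0.022,-0.033,0],"angular":[0,0,0],"claw":1},{"delta_pos":[0.022,-0.033,-0.01],"angular":[0,0,0],"claw":1},{"delta_pos":[0.022,-0.034,-0.02],"angular":[0,0,0],"claw":1},{"delta_pos":[0,0,0],"angular":[0,0,0],"claw":1},{"delta_pos":[0,0,0],"angular":[0,0,0],"claw":1}]'
python3 - <<'E'
from h import *
from rig import cams,sensors
import cv2
s=sensors.observe();print(s['t'],s['eef_pos'],Rq(s['eef_rot']).as_matrix().round(3).tolist())
im=cams.get_image('wrist');cv2.imwrite('pics/w1.png',im['frame'][:,:,::-1]);print(im['mount'].round(3).tolist(),im['K'].tolist())
for l in ['hanger_grip','hanger_foot','hanger_tag','rest']:
    print(l,[(np.round(x['xyz'],4).tolist(),round(x['conf'],2)) for x in cams.spot_point('wrist',l)[:2]])
E
```

```text
t: 1.45
eef_pos: [0.3567, 0.4354, 0.2315]
eef_rot: [-0.441, 0.441, 0.553, -0.552]
ft_force: [1.5, 0.1, -1.0]
gripper_width: 0.0854
t: 1.95
eef_pos: [0.4224, 0.3355, 0.201]
eef_rot: [0.444, -0.444, -0.55, 0.551]
ft_force: [-0.0, 0.2, 0.9]
gripper_width: 0.0856
1.95 [0.42240083 0.33552901 0.20098982] [[-0.213, -0.001, -0.977], [0.977, -0.001, -0.213], [-0.001, -1.0, 0.001]]
[[1.0, -0.001, 0.0, -0.0], [-0.001, -0.276, 0.961, -0.144], [-0.001, -0.961, -0.276, 0.07], [0.0, 0.0, 0.0, 1.0]] [[297.16725075277975, 0.0, 254.9488021393496], [0.0, 297.16725075277975, 196.62683368566945], [0.0, 0.0, 1.0]]
hanger_grip [([0.4235, 0.3364, 0.1025], 0.62)]
hanger_foot [([0.4226, 0.3363, 0.0485], 0.97)]
hanger_tag [([0.3907, 0.3254, 0.0483], 0.93)]
rest [([0.4239, 0.3366, 0.0034], 0.77)]
```

View pics/w1.png

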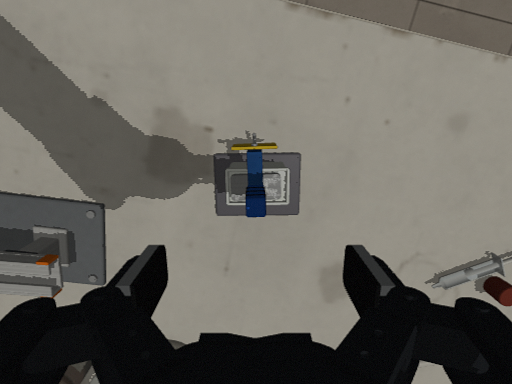

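```bash
python3 -m jog '[{"delta_pos":[0.0005,0.0005,-0.03],"angular":[0,0,0],"claw":1},{"delta_pos":[0,0,-0.03],"angular":[0,0,0],"claw":1},{"delta_pos":[0,0,-0.03],"angular":[0,0,0],"claw":1},{"delta_pos":[0,0,-0.015],"angular":[0,0,0],"claw":1},{"delta_pos":[0,0,-0.009],"angular":[0,0,0],"claw":1}]' 40; python3 -m jog '[{"delta_pos":[0,0,0],"angular":[0,0,0],"claw":-0.3},{"delta_pos":[0,0,0],"angular":[0,0,0],"claw":-0.5},{"delta_pos":[0,0,0],"angular":[0,0,0],"claw":-1},{"delta_pos":[0,0,0],"angular":[0,0,0],"claw":-1},{"delta_pos":[0,0,0],"angular":[0,0,0],"claw":-1}]' 40
python3 - <<'E'
from h import *
from rig import cams,sensors
import cv2
s=sensors.observe();print(s['t'],s['eef_pos'],s['gripper_width'],s['ft_force'],s['moment'])
im=cams.get_image('wrist');cv2.imwrite('pics/w2.png',im['frame'][:,:,::-1])
E
```

```text
t: 2.7
eef_pos: [0.4212, 0.3378, 0.086]
eef_rot: [0.442, -0.442, -0.551, 0.552]
ft_force: [-0.2, -0.5, 1.0]
gripper_width: 0.0852
t: 3.2
eef_pos: [0.4226, 0.3373, 0.088]
eef_rot: [-0.443, 0.443, 0.552, -0.551]
ft_force: [0.8, 0.8, -1.5]
gripper_width: 0.0154
3.2 [0.42258835 0.33728375 0.08795064] 0.015376115439079761 [ 0.81427721  0.81981068 -1.45303304] [ 0.08968949 -0.10323299  0.05105607]
```

View pics/w2.png

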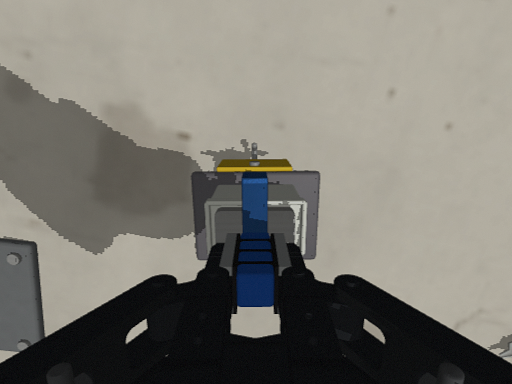

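```bash
python3 -m jog '[{"delta_pos":[0,0,0.006],"angular":[0,0,0],"claw":-1},{"delta_pos":[0,0,0.008],"angular":[0,0,0],"claw":-1},{"delta_pos":[0,0,0.012],"angular":[0,0,0],"claw":-1},{"delta_pos":[0,0,0.014],"angular":[0,0,0],"claw":-1},{"delta_pos":[0.01,-0.01,0],"angular":[0,0,0],"claw":-1}]' ; python3 -m jog '[{"delta_pos":[0.0235,-0.023,0],"angular":[0,0,-1.1],"claw":-1},{"delta_pos":[0.0235,-0.023,0],"angular":[0,0,-1.1],"claw":-1},{"delta_pos":[0.0235,-0.023,0],"angular":[0,0,-1.1],"claw":-1},{"delta_pos":[0.0235,-0.023,0],"angular":[0,0,-1.1],"claw":-1},{"delta_pos":[0.0215,-0.022,0],"angular":[0,0,-1.1],"claw":-1}]'; python3 -m jog '[{"delta_pos":[0,0,0],"angular":[0,0,0],"claw":-1},{"delta_pos":[0,0,0],"angular":[0,0,0],"claw":-1}]'
python3 - <<'E'
from h import *
from rig import cams,sensors
import cv2
s=sensors.observe();print(s['t'],s['eef_pos'],Rq(s['eef_rot']).as_matrix().round(3).tolist(),s['gripper_width'],s['ft_force'],s['moment'])
for c in ['wrist','top','side']:
    im=cams.get_image(c);cv2.imwrite(f'pics/{c}3.png',im['frame'][:,:,::-1])
    for l in ['hanger_grip','hanger_foot','hanger_tag','rail_mouth','rail_stop','rail_channel','rail_stand']:
        print(c,l,[(np.round(x['xyz'],4).tolist(),round(x['conf'],2)) for x in cams.spot_point(c,l)[:2]])
t=cv2.imread('pics/top3.png'); cv2.imwrite('pics/top3z.png',cv2.resize(t[160:230,205:330],None,fx=6.2,fy=6.2,interpolation=cv2.INTER_CUBIC))
E
```

```text
t: 3.75
eef_pos: [0.4321, 0.3302, 0.1299]
eef_rot: [-0.442, 0.441, 0.554, -0.55]
ft_force: [0.3, 0.0, -1.5]
gripper_width: 0.0157
t: 4.25
eef_pos: [0.5495, 0.2103, 0.1271]
eef_rot: [0.469, -0.47, -0.529, 0.529]
ft_force: [0.4, 1.2, -1.9]
gripper_width: 0.0156
t: 4.45
eef_pos: [0.5485, 0.211, 0.1269]
eef_rot: [0.469, -0.47, -0.528, 0.529]
ft_force: [-0.8, 0.1, -2.0]
gripper_width: 0.0153
4.45 [0.54847152 0.21102691 0.12689927] [[-0.118, -0.001, -0.993], [0.993, -0.001, -0.118], [-0.001, -1.0, 0.001]] 0.015349179243639518 [-0.79023234  0.13204091 -1.98891519] [-0.004595    0.00487011  0.00467772]
wrist hanger_grip [([0.5549, 0.2077, 0.1399], 0.9)]
wrist hanger_foot [([0.5478, 0.2137, 0.0855], 0.62)]
wrist hanger_tag [([0.5137, 0.2093, 0.0891], 0.79)]
wrist rail_mouth [([0.5488, 0.1543, 0.0714], 0.64)]
wrist rail_stop []
wrist rail_channel [([0.5644, 0.0351, 0.0666], 0.91)]
wrist rail_stand [([0.5608, 0.0377, 0.0019], 0.82)]
top hanger_grip []
top hanger_foot []
top hanger_tag []
top rail_mouth [([0.5517, 0.1584, 0.0729], 0.73)]
top rail_stop [([0.5729, -0.0664, 0.0715], 0.93), ([0.5655, 0.0409, -0.0015], 0.51)]
top rail_channel [([0.5618, 0.0391, 0.07], 0.69), ([0.7103, -0.1364, -0.0019], 0.19)]
top rail_stand [([0.5654, 0.0386, 0.0011], 0.65)]
side hanger_grip [([0.4246, 0.3387, -0.0021], 0.44)]
side hanger_foot [([0.55, 0.2127, 0.0877], 0.65)]
side hanger_tag [([0.5109, 0.2066, 0.09], 0.58)]
side rail_mouth [([0.5574, 0.1529, 0.0688], 0.93)]
side rail_stop [([0.5707, -0.0671, 0.0638], 0.85)]
side rail_channel [([0.5623, 0.0355, 0.0684], 0.58)]
side rail_stand [([0.5637, 0.039, 0.001], 0.88)]
```

View pics/wrist3.png

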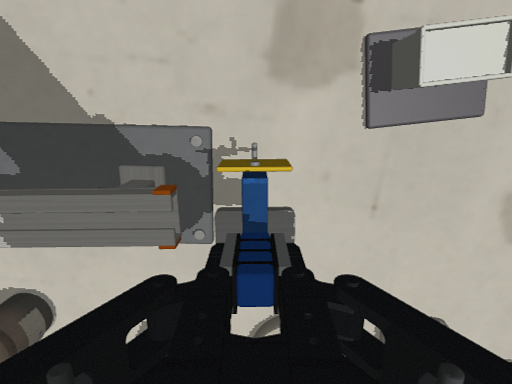

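View pics/top3z.png

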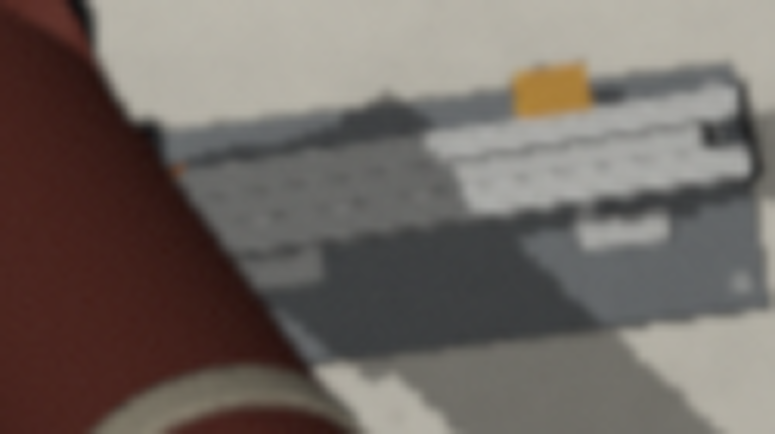

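View pics/side3.png

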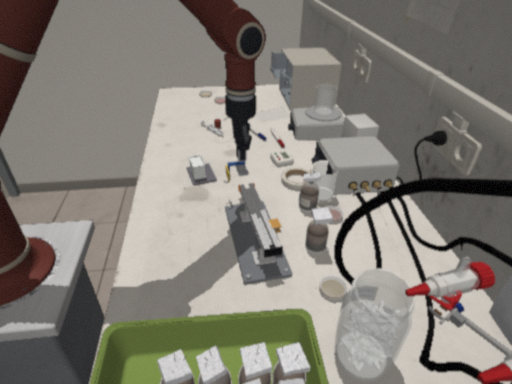

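```bash
python3 - <<'E'
import cv2
t=cv2.imread('pics/wrist3.png'); cv2.imwrite('pics/w3z.png',cv2.resize(t[120:265,0:190],None,fx=4.2,fy=4.1,interpolation=cv2.INTER_CUBIC))
cv2.imwrite('pics/w3y.png',cv2.resize(t[175:255,120:220],None,fx=7,fy=7,interpolation=cv2.INTER_CUBIC))
E
```

```text
(no output)
```

View pics/w3z.png

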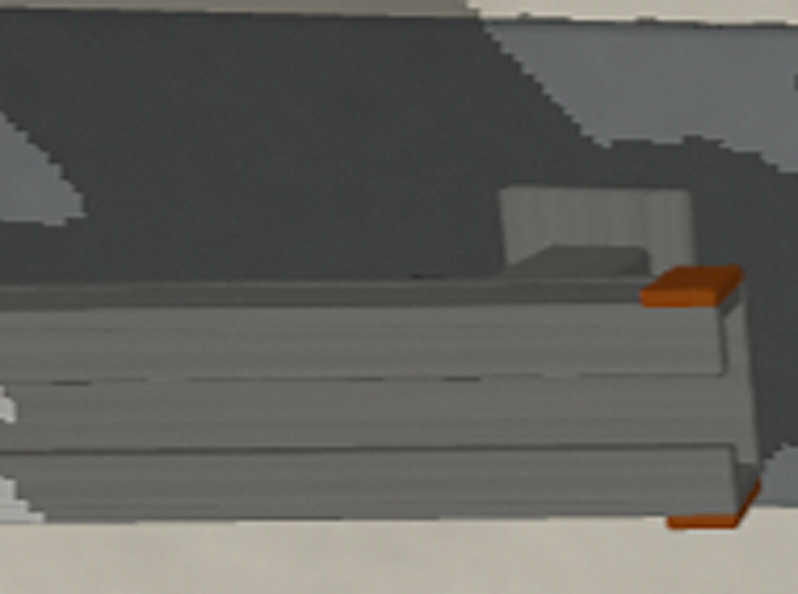

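View pics/w3y.png

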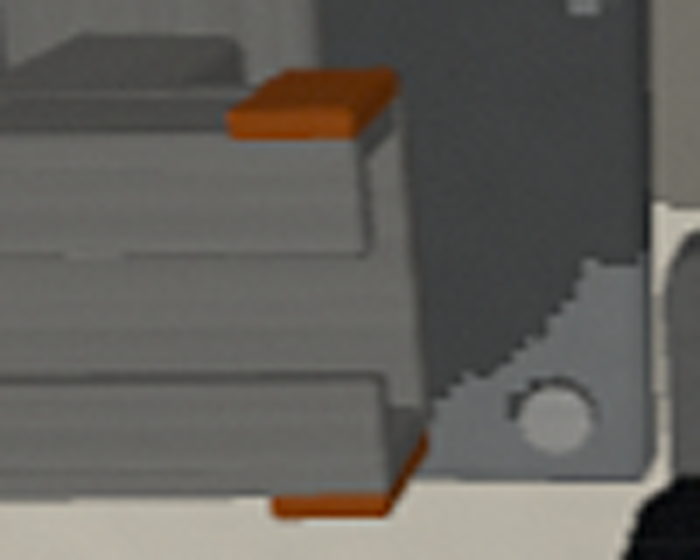

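```bash
cat >> h.py <<'E'
def wristT(pos,M,mount):
    A=np.eye(4);A[:3,:3]=M;A[:3,3]=pos; return A@mount
E
python3 - <<'E'
from h import *
from rig import cams,sensors
s=sensors.observe()
M=Rq(s['eef_rot']).as_matrix()
im=cams.get_image('wrist');K=im['K'];T=wristT([.548,.2125,.127],M,im['mount'])
f=lambda u,v:((u+.5)/4.2-.5,120+(v+.5)/4.1-.5)
R_={n:[ray(K,T,f(*p),.085)[:2] for p in q] for n,q in dict(fo=[(722,305),(0,311)],sf=[(722,374),(0,383)],sr=[(735,445),(0,452)],ro=[(735,517),(60,521)]).items()}
for n,(a,b) in R_.items(): print(n,a.round(4),b.round(4),'yaw',np.degrees(np.arctan2(-(a-b)[0],(a-b)[1])).round(2))
print('base front edge',[ray(K,T,f(*p),.01)[:2].round(4) for p in [(0,8),(790,24)]])
for z in (.164,):
    print('block top',[ray(K,T,p,z).round(4) for p in [(237,305),(273,305),(255,283),(238,263),(272,263)]])
print('tag top edge', [ray(K,T,p,.1).round(4) for p in [(217,170),(292,170)]])
print(sensors.observe()['eef_pos'],s['eef_pos'])
E
```

```text
fo [0.5361 0.1562] [0.5505 0.0455] yaw 7.43
sf [0.5476 0.1567] [0.5628 0.0441] yaw 7.69
sr [0.5596 0.1593] [0.575  0.0427] yaw 7.52
ro [0.5725 0.1599] [0.5864 0.051 ] yaw 7.3
base front edge [array([ 0.5129, -0.0109]), array([0.4968, 0.1481])]
block top [array([0.5564, 0.2056, 0.164 ]), array([0.5546, 0.2205, 0.164 ]), array([0.5452, 0.2118, 0.164 ]), array([0.537 , 0.2039, 0.164 ]), array([0.5354, 0.2174, 0.164 ])]
tag top edge [array([0.5137, 0.1857, 0.1   ]), array([0.5084, 0.229 , 0.1   ])]
[0.54778843 0.21319982 0.12730899] [0.54779633 0.21320729 0.12730629]
```

```bash
python3 -m jog '[{"delta_pos":[-0.001,0,-0.01],"angular":[0,0,0.7],"claw":-1},{"delta_pos":[0,0,-0.0085],"angular":[0,0,0],"claw":-1},{"delta_pos":[0.0010,-0.008,0],"angular":[0,0,0],"claw":-1},{"delta_pos":[0.0010,-0.008,0],"angular":[0,0,0],"claw":-1},{"delta_pos":[0.0005,-0.004,0],"angular":[0,0,0],"claw":-1}]' ; python3 -m jog '[{"delta_pos":[0,0,0],"angular":[0,0,0],"claw":-1},{"delta_pos":[0,0,0],"angular":[0,0,0],"claw":-1}]'
python3 - <<'E'
from h import *
from rig import cams,sensors
import cv2
s=sensors.observe();print(s['t'],s['eef_pos'],Rq(s['eef_rot']).as_matrix().round(3).tolist(),s['ft_force'],s['moment'])
im=cams.get_image('wrist');cv2.imwrite('pics/w4.png',im['frame'][:,:,::-1])
t=cv2.imread('pics/w4.png'); cv2.imwrite('pics/w4z.png',cv2.resize(t[130:320,90:320],None,fx=3.2,fy=3.1,interpolation=cv2.INTER_CUBIC))
im=cams.get_image('side');t=im['frame'][:,:,::-1]; cv2.imwrite('pics/s4z.png',cv2.resize(t[130:260,190:300],None,fx=4.5,fy=4.5,interpolation=cv2.INTER_CUBIC))
E
```

```text
t: 6.2
eef_pos: [0.5498, 0.1911, 0.1088]
eef_rot: [0.466, -0.466, -0.532, 0.532]
ft_force: [0.8, -0.2, -0.6]
gripper_width: 0.0155
t: 6.4
eef_pos: [0.5496, 0.1931, 0.1091]
eef_rot: [-0.465, 0.466, 0.533, -0.532]
ft_force: [-0.3, 0.8, -1.1]
gripper_width: 0.0154
6.4 [0.54958013 0.19314171 0.10912946] [[-0.133, 0.001, -0.991], [0.991, 0.0, -0.133], [0.0, -1.0, -0.001]] [-0.326462    0.80314314 -1.09019412] [0.01019865 0.01924452 0.00903639]
```

View pics/w4z.png

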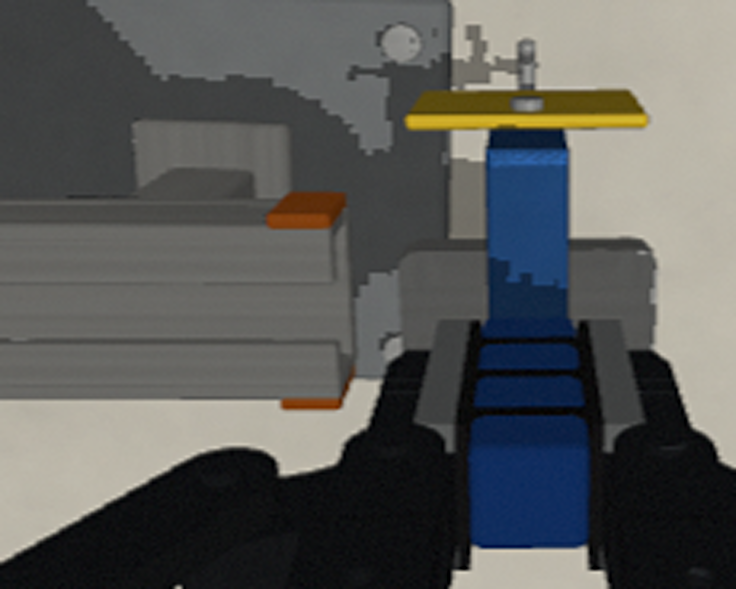

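View pics/s4z.png

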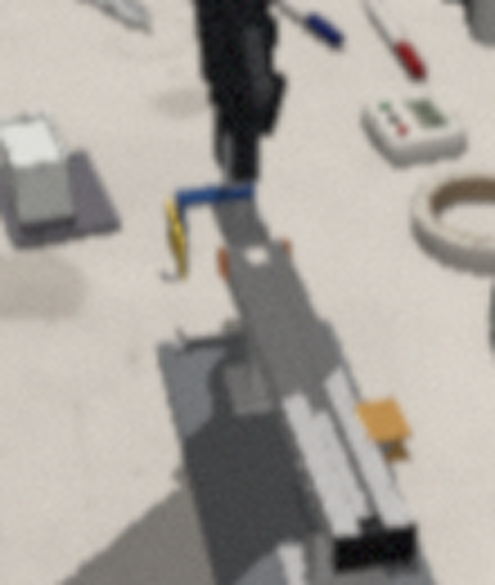

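```bash
python3 - <<'E'
from h import *
from rig import cams,sensors
s=sensors.observe();M=Rq(s['eef_rot']).as_matrix()
im=cams.get_image('wrist');K=im['K'];T=wristT([.5498,.1925,.1085],M,im['mount'])
f=lambda u,v:(90+(u+.5)/3.2-.5,130+(v+.5)/3.1-.5)
a=np.radians(7.5);ey=np.array([-np.sin(a),np.cos(a)]);ex=np.array([np.cos(a),np.sin(a)])
def sh(n,p,z):
    P=ray(K,T,f(*p),z)[:2]; print(n,'lat %.4f along %.4f'%(P@ex,P@ey))
for n,p in dict(fo=(332,226),sf=(332,283),sr=(338,342),ro=(340,400),fo2=(0,224),sf2=(0,284),sr2=(0,343),ro2=(0,401)).items(): sh(n,p,.085)
for u in (450,620): sh('foot top front',(u,252),.0795); sh('foot bot front',(u,240),.0715)
sh('L',(400,300),.0795);sh('R',(655,300),.0795)
sh('TCP',(0,0),.1);print(np.array([.5498,.1925])@ex,np.array([.5498,.1925])@ey)
sh('blockrear',(530,547),.1455)
E
```

```text
fo lat 0.5518 along 0.0824
sf lat 0.5633 along 0.0818
sr lat 0.5757 along 0.0823
ro lat 0.5884 along 0.0820
fo2 lat 0.5515 along 0.0215
sf2 lat 0.5637 along 0.0197
sr2 lat 0.5761 along 0.0178
ro2 lat 0.5887 along 0.0159
foot top front lat 0.5588 along 0.1036
foot bot front lat 0.5589 along 0.1029
foot top front lat 0.5587 along 0.1361
foot bot front lat 0.5588 along 0.1369
L lat 0.5690 along 0.0936
R lat 0.5689 along 0.1432
TCP lat 0.5091 along 0.0359
0.5702226767856808 0.11908983533187416
blockrear lat 0.5783 along 0.1188
```

```bash
python3 -m jog '[{"delta_pos":[-0.0015,0,0],"angular":[0,0,0],"claw":-1},{"delta_pos":[0.0006,-0.005,0],"angular":[0,0,0],"claw":-1},{"delta_pos":[0.0006,-0.004,0],"angular":[0,0,0],"claw":-1},{"delta_pos":[0,0,0],"angular":[0,0,0],"claw":-1}]' ; for i in 1 2; do :; done; python3 -m jog '[{"delta_pos":[0.0002,-0.0015,0],"angular":[0,0,0],"claw":-1},{"delta_pos":[0.0002,-0.0015,0],"angular":[0,0,0],"claw":-1},{"delta_pos":[0,0,0],"angular":[0,0,0],"claw":-1}]'
```

```text
t: 6.95
eef_pos: [0.5493, 0.1827, 0.1088]
eef_rot: [0.466, -0.466, -0.532, 0.532]
ft_force: [1.5, -0.2, -0.2]
gripper_width: 0.0152
t: 7.25
eef_pos: [0.5494, 0.1809, 0.1088]
eef_rot: [0.465, -0.465, -0.532, 0.532]
ft_force: [-0.1, 0.1, -0.8]
gripper_width: 0.0153
```

```bash
python3 -m jog '[{"delta_pos":[0.0002,-0.0015,0],"angular":[0,0,0],"claw":-1},{"delta_pos":[0.0002,-0.0015,0],"angular":[0,0,0],"claw":-1},{"delta_pos":[0,0,0],"angular":[0,0,0],"claw":-1}]'
```

```text
t: 7.55
eef_pos: [0.5498, 0.1778, 0.1088]
eef_rot: [0.465, -0.466, -0.532, 0.532]
ft_force: [0.1, 0.6, -1.7]
gripper_width: 0.015
```

```bash
python3 -m jog '[{"delta_pos":[0.0002,-0.0015,0],"angular":[0,0,0],"claw":-1},{"delta_pos":[0.0002,-0.0015,0],"angular":[0,0,0],"claw":-1},{"delta_pos":[0,0,0],"angular":[0,0,0],"claw":-1}]'; python3 - <<'E'
from rig import cams,sensors
import cv2
print(sensors.observe()['ft_force'])
t=cams.get_image('wrist')['frame'][:,:,::-1]; cv2.imwrite('pics/w5z.png',cv2.resize(t[130:320,90:320],None,fx=3.2,fy=3.1,interpolation=cv2.INTER_CUBIC))
E
```

```text
t: 7.85
eef_pos: [0.5502, 0.1748, 0.1088]
eef_rot: [0.465, -0.466, -0.532, 0.532]
ft_force: [-0.0, -0.5, -1.6]
gripper_width: 0.0154
[-0.02806755 -0.48781525 -1.63400382]
```

View pics/w5z.png

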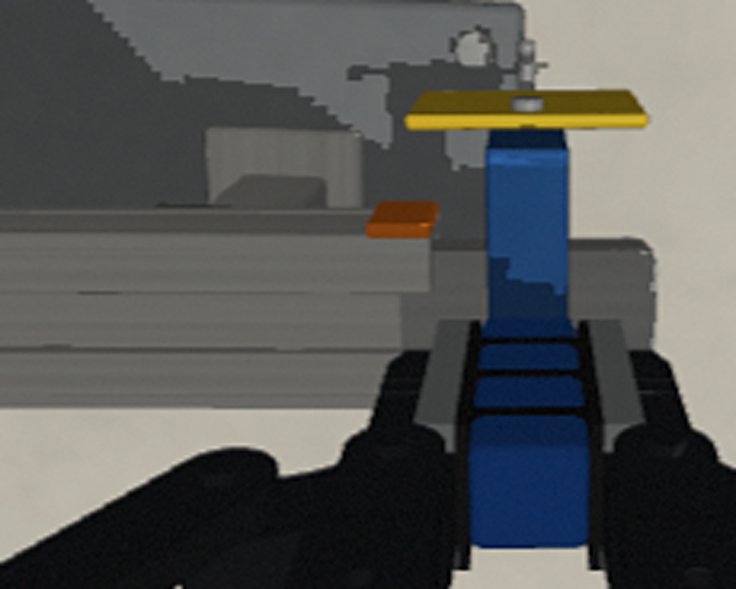

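```bash
python3 -m jog '[{"delta_pos":[0.0005,-0.004,0],"angular":[0,0,0],"claw":-1},{"delta_pos":[0.0005,-0.004,0],"angular":[0,0,0],"claw":-1},{"delta_pos":[0.0005,-0.004,0],"angular":[0,0,0],"claw":-1},{"delta_pos":[0.0005,-0.004,0],"angular":[0,0,0],"claw":-1},{"delta_pos":[0.0006,-0.004,0],"angular":[0,0,0],"claw":-1}]'
```

```text
t: 8.4
eef_pos: [0.5528, 0.1547, 0.1088]
eef_rot: [0.465, -0.465, -0.532, 0.532]
ft_force: [0.0, 0.9, -1.2]
gripper_width: 0.0151
```

```bash
python3 -m jog '[{"delta_pos":[0.0005,-0.004,0],"angular":[0,0,0],"claw":-1},{"delta_pos":[0.0005,-0.004,0],"angular":[0,0,0],"claw":-1},{"delta_pos":[0.0005,-0.004,0],"angular":[0,0,0],"claw":-1},{"delta_pos":[0.0005,-0.004,0],"angular":[0,0,0],"claw":-1},{"delta_pos":[0.0006,-0.004,0],"angular":[0,0,0],"claw":-1}]'
```

```text
t: 8.9
eef_pos: [0.5554, 0.1349, 0.1088]
eef_rot: [0.465, -0.465, -0.532, 0.532]
ft_force: [-1.3, 0.9, -1.5]
gripper_width: 0.0156
```

```bash
python3 -m jog '[{"delta_pos":[0.0005,-0.004,0],"angular":[0,0,0],"claw":-1},{"delta_pos":[0.0005,-0.004,0],"angular":[0,0,0],"claw":-1},{"delta_pos":[0.0005,-0.004,0],"angular":[0,0,0],"claw":-1},{"delta_pos":[0.0005,-0.004,0],"angular":[0,0,0],"claw":-1},{"delta_pos":[0.0006,-0.004,0],"angular":[0,0,0],"claw":-1}]'
```

```text
t: 9.4
eef_pos: [0.558, 0.1149, 0.1088]
eef_rot: [0.465, -0.465, -0.532, 0.532]
ft_force: [-0.4, 0.3, -1.7]
gripper_width: 0.0153
```

```bash
python3 -m jog '[{"delta_pos":[0.0005,-0.004,0],"angular":[0,0,0],"claw":-1},{"delta_pos":[0.0005,-0.004,0],"angular":[0,0,0],"claw":-1},{"delta_pos":[0.0005,-0.004,0],"angular":[0,0,0],"claw":-1},{"delta_pos":[0.0005,-0.004,0],"angular":[0,0,0],"claw":-1},{"delta_pos":[0.0006,-0.004,0],"angular":[0,0,0],"claw":-1}]'
```

```text
t: 9.9
eef_pos: [0.5606, 0.0949, 0.1088]
eef_rot: [0.465, -0.465, -0.532, 0.532]
ft_force: [-0.6, -0.3, -1.2]
gripper_width: 0.0154
```

```bash
python3 -m jog '[{"delta_pos":[0.0005,-0.004,0],"angular":[0,0,0],"claw":-1},{"delta_pos":[0.0005,-0.004,0],"angular":[0,0,0],"claw":-1},{"delta_pos":[0.0005,-0.004,0],"angular":[0,0,0],"claw":-1},{"delta_pos":[0.0005,-0.004,0],"angular":[0,0,0],"claw":-1},{"delta_pos":[0.0006,-0.004,0],"angular":[0,0,0],"claw":-1}]'; python3 - <<'E'
from rig import cams,sensors
import cv2
s=sensors.observe();print(s['ft_force'],s['moment'])
t=cams.get_image('wrist')['frame'][:,:,::-1]; cv2.imwrite('pics/w6.png',t)
cv2.imwrite('pics/w6z.png',cv2.resize(t[130:320,150:380],None,fx=3.2,fy=3.1,interpolation=cv2.INTER_CUBIC))
E
```

```text
t: 10.4
eef_pos: [0.5632, 0.0749, 0.1088]
eef_rot: [-0.465, 0.465, 0.532, -0.532]
ft_force: [-0.8, -0.4, -1.6]
gripper_width: 0.0156
[-0.83559106 -0.4263723  -1.58396004] [ 0.00052753  0.0059126  -0.02609426]
```

View pics/w6.png

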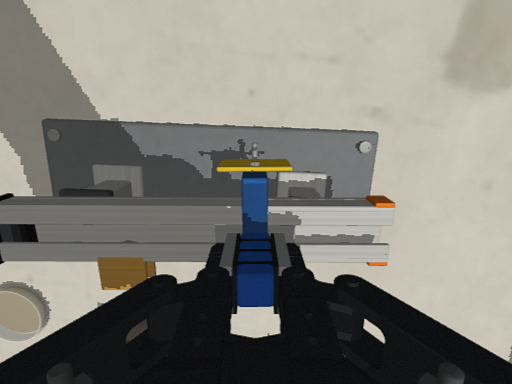

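View pics/w6z.png

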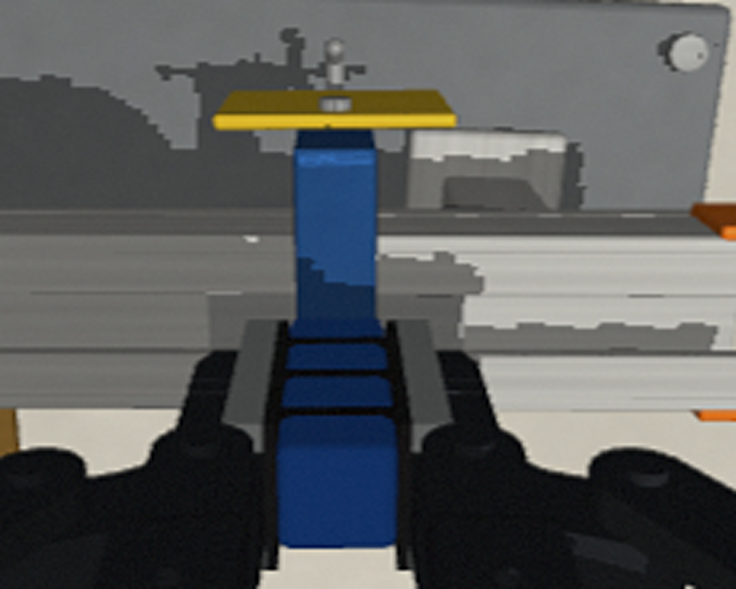

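```bash
python3 -m jog '[{"delta_pos":[0.0005,-0.004,0],"angular":[0,0,0],"claw":-1},{"delta_pos":[0.0005,-0.004,0],"angular":[0,0,0],"claw":-1},{"delta_pos":[0.0005,-0.004,0],"angular":[0,0,0],"claw":-1},{"delta_pos":[0.0005,-0.004,0],"angular":[0,0,0],"claw":-1},{"delta_pos":[0.0006,-0.004,0],"angular":[0,0,0],"claw":-1}]'
```

```text
t: 10.95
eef_pos: [0.5658, 0.0548, 0.1088]
eef_rot: [0.465, -0.465, -0.532, 0.532]
ft_force: [0.7, -0.2, -1.2]
gripper_width: 0.0157
```

```bash
python3 -m jog '[{"delta_pos":[0.0005,-0.004,0],"angular":[0,0,0],"claw":-1},{"delta_pos":[0.0005,-0.004,0],"angular":[0,0,0],"claw":-1},{"delta_pos":[0.0005,-0.004,0],"angular":[0,0,0],"claw":-1},{"delta_pos":[0.0005,-0.004,0],"angular":[0,0,0],"claw":-1},{"delta_pos":[0.0006,-0.004,0],"angular":[0,0,0],"claw":-1}]'
```

```text
t: 11.45
eef_pos: [0.5684, 0.0349, 0.1088]
eef_rot: [0.465, -0.465, -0.532, 0.532]
ft_force: [-0.1, 0.3, -2.0]
gripper_width: 0.0152
```

```bash
python3 -m jog '[{"delta_pos":[0.0005,-0.004,0],"angular":[0,0,0],"claw":-1},{"delta_pos":[0.0005,-0.004,0],"angular":[0,0,0],"claw":-1},{"delta_pos":[0.0005,-0.004,0],"angular":[0,0,0],"claw":-1},{"delta_pos":[0.0005,-0.004,0],"angular":[0,0,0],"claw":-1}]'
```

```text
t: 11.85
eef_pos: [0.5696, 0.0202, 0.1086]
eef_rot: [-0.466, 0.464, 0.532, -0.532]
ft_force: [-1.9, 4.3, -1.1]
gripper_width: 0.0154
```

```bash
python3 -m jog '[{"delta_pos":[0.0002,-0.002,0],"angular":[0,0,0],"claw":-1},{"delta_pos":[0.0003,-0.002,0],"angular":[0,0,0],"claw":-1},{"delta_pos":[0.0003,-0.002,0],"angular":[0,0,0],"claw":-1}]' 60
```

```text
t: 12.15
eef_pos: [0.5699, 0.018, 0.1085]
eef_rot: [-0.467, 0.463, 0.534, -0.532]
ft_force: [-1.7, 8.2, -1.4]
gripper_width: 0.0155
```

```bash
python3 -m jog '[{"delta_pos":[0.0002,-0.002,0],"angular":[0,0,0],"claw":-1},{"delta_pos":[0.0003,-0.002,0],"angular":[0,0,0],"claw":-1}]'; python3 - <<'E'
from rig import sensors
s=sensors.observe();print(s['ft_force'],s['moment'])
E
```

```text
t: 12.35
eef_pos: [0.5705, 0.0134, 0.1085]
eef_rot: [-0.467, 0.463, 0.534, -0.532]
ft_force: [-2.4, 5.2, -1.5]
gripper_width: 0.0153
[-2.40930677  5.2379191  -1.48862036] [ 1.48805413  0.53086658 -0.15662004]
```

```bash
python3 -m jog '[{"delta_pos":[0.0002,-0.002,0],"angular":[0,0,0],"claw":-1},{"delta_pos":[0.0003,-0.002,0],"angular":[0,0,0],"claw":-1}]'; python3 -m jog '[{"delta_pos":[0,0,0],"angular":[0,0,0],"claw":-1},{"delta_pos":[0,0,0],"angular":[0,0,0],"claw":-1}]'
```

```text
t: 12.55
eef_pos: [0.5712, 0.0083, 0.1086]
eef_rot: [-0.466, 0.463, 0.533, -0.532]
ft_force: [-1.6, 6.1, -1.1]
gripper_width: 0.015
t: 12.75
eef_pos: [0.5712, 0.0077, 0.1085]
eef_rot: [-0.466, 0.464, 0.533, -0.532]
ft_force: [-1.8, 4.9, -1.2]
gripper_width: 0.015
```

```bash
python3 -m jog '[{"delta_pos":[0.0002,-0.002,0],"angular":[0,0,0],"claw":-1},{"delta_pos":[0.0003,-0.002,0],"angular":[0,0,0],"claw":-1},{"delta_pos":[0.0003,-0.002,0],"angular":[0,0,0],"claw":-1}]'; python3 -m jog '[{"delta_pos":[0,0,0],"angular":[0,0,0],"claw":-1}]'
```

```text
t: 13.05
eef_pos: [0.5721, 0.0017, 0.1086]
eef_rot: [-0.466, 0.464, 0.533, -0.532]
ft_force: [-2.4, 4.8, -1.7]
gripper_width: 0.0153
t: 13.15
eef_pos: [0.5721, 0.001, 0.1085]
eef_rot: [-0.466, 0.464, 0.533, -0.532]
ft_force: [-1.1, 5.3, -1.6]
gripper_width: 0.0155
```

```bash
python3 -m jog '[{"delta_pos":[0.0003,-0.002,0],"angular":[0,0,0],"claw":-1},{"delta_pos":[0.0003,-0.002,0],"angular":[0,0,0],"claw":-1},{"delta_pos":[0.0002,-0.002,0],"angular":[0,0,0],"claw":-1},{"delta_pos":[0.0003,-0.002,0],"angular":[0,0,0],"claw":-1}]'
```

```text
t: 13.55
eef_pos: [0.5732, -0.0071, 0.1086]
eef_rot: [-0.466, 0.464, 0.533, -0.533]
ft_force: [-1.9, 3.9, -0.5]
gripper_width: 0.0154
```

```bash
python3 -m jog '[{"delta_pos":[0.0003,-0.002,0],"angular":[0,0,0],"claw":-1},{"delta_pos":[0.0003,-0.002,0],"angular":[0,0,0],"claw":-1},{"delta_pos":[0.0002,-0.002,0],"angular":[0,0,0],"claw":-1},{"delta_pos":[0.0003,-0.002,0],"angular":[0,0,0],"claw":-1}]'
```

```text
t: 13.95
eef_pos: [0.5743, -0.0152, 0.1085]
eef_rot: [-0.466, 0.464, 0.533, -0.533]
ft_force: [-2.1, 5.2, -1.5]
gripper_width: 0.0151
```

```bash
python3 -m jog '[{"delta_pos":[0.0003,-0.002,0],"angular":[0,0,0],"claw":-1},{"delta_pos":[0.0003,-0.002,0],"angular":[0,0,0],"claw":-1},{"delta_pos":[0.0002,-0.002,0],"angular":[0,0,0],"claw":-1}]';  python3 - <<'E'
from rig import cams,sensors
import cv2
s=sensors.observe();print(s['ft_force'],s['moment'])
t=cams.get_image('wrist')['frame'][:,:,::-1]; cv2.imwrite('pics/w7.png',t)
E
```

```text
t: 14.25
eef_pos: [0.5751, -0.0212, 0.1085]
eef_rot: [0.466, -0.464, -0.533, 0.533]
ft_force: [-1.1, 5.7, -1.0]
gripper_width: 0.0152
[-1.11311386  5.69105766 -0.99360707] [1.19806126 0.52438751 0.00448113]
```

View pics/w7.png

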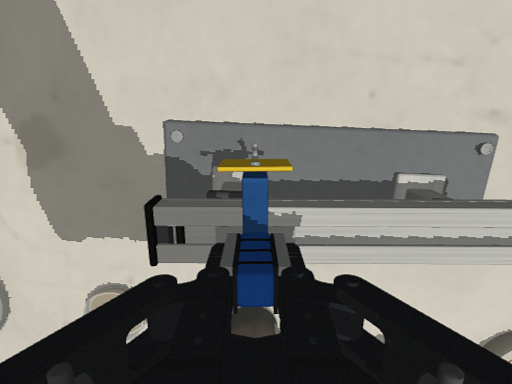

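```bash
python3 -m jog '[{"delta_pos":[0.0003,-0.002,0],"angular":[0,0,0],"claw":-1},{"delta_pos":[0.0003,-0.002,0],"angular":[0,0,0],"claw":-1},{"delta_pos":[0.0002,-0.002,0],"angular":[0,0,0],"claw":-1},{"delta_pos":[0.0003,-0.002,0],"angular":[0,0,0],"claw":-1}]'
```

```text
t: 14.7
eef_pos: [0.5763, -0.0304, 0.1086]
eef_rot: [0.466, -0.465, -0.532, 0.533]
ft_force: [-2.3, 3.1, -1.0]
gripper_width: 0.0152
```

```bash
python3 -m jog '[{"delta_pos":[0.0003,-0.002,0],"angular":[0,0,0],"claw":-1},{"delta_pos":[0.0003,-0.002,0],"angular":[0,0,0],"claw":-1}]'
```

```text
t: 14.9
eef_pos: [0.5775, -0.0369, 0.1087]
eef_rot: [0.465, -0.466, -0.531, 0.533]
ft_force: [-1.1, -0.3, -1.2]
gripper_width: 0.0154
```

```bash
python3 -m jog '[{"delta_pos":[0.0003,-0.002,0],"angular":[0,0,0],"claw":-1}]'; python3 -m jog '[{"delta_pos":[0.0001,-0.001,0],"angular":[0,0,0],"claw":-1}]'; python3 -m jog '[{"delta_pos":[0.0001,-0.001,0],"angular":[0,0,0],"claw":-1}]'
```

```text
t: 15.0
eef_pos: [0.5794, -0.0393, 0.1092]
eef_rot: [-0.464, 0.467, 0.532, -0.532]
ft_force: [-0.3, -0.4, -1.0]
gripper_width: 0.0156
t: 15.1
eef_pos: [0.5796, -0.0399, 0.1093]
eef_rot: [-0.465, 0.467, 0.532, -0.532]
ft_force: [0.4, -0.2, -0.7]
gripper_width: 0.0147
t: 15.2
eef_pos: [0.5791, -0.0399, 0.1092]
eef_rot: [-0.465, 0.466, 0.532, -0.532]
ft_force: [0.1, 0.4, -2.0]
gripper_width: 0.0152
```

```bash
python3 -m jog '[{"delta_pos":[0.0001,-0.001,0],"angular":[0,0,0],"claw":-1}]'; python3 -m jog '[{"delta_pos":[0.0001,-0.001,0],"angular":[0,0,0],"claw":-1}]'; python3 -m jog '[{"delta_pos":[0.0001,-0.001,0],"angular":[0,0,0],"claw":-1}]'
```

```text
t: 15.3
eef_pos: [0.5788, -0.0402, 0.109]
eef_rot: [-0.465, 0.466, 0.532, -0.532]
ft_force: [-0.3, -0.2, -1.5]
gripper_width: 0.015
t: 15.4
eef_pos: [0.5787, -0.041, 0.1089]
eef_rot: [-0.465, 0.466, 0.532, -0.532]
ft_force: [-0.3, 0.7, -1.6]
gripper_width: 0.0148
t: 15.5
eef_pos: [0.5786, -0.0416, 0.1089]
eef_rot: [-0.465, 0.465, 0.533, -0.532]
ft_force: [-0.4, 0.6, -0.7]
gripper_width: 0.0152
```

```bash
python3 -m jog '[{"delta_pos":[0.0001,-0.001,0],"angular":[0,0,0],"claw":-1}]'; python3 -m jog '[{"delta_pos":[0,0,0],"angular":[0,0,0],"claw":-1}]'; python3 - <<'E'
from rig import cams,sensors
import cv2
s=sensors.observe();print(s['eef_pos'],s['ft_force'],s['moment'])
t=cams.get_image('wrist')['frame'][:,:,::-1]; cv2.imwrite('pics/w8.png',t)
cv2.imwrite('pics/w8z.png',cv2.resize(t[130:320,120:350],None,fx=3.2,fy=3.1,interpolation=cv2.INTER_CUBIC))
E
```

```text
t: 15.6
eef_pos: [0.5787, -0.042, 0.1089]
eef_rot: [-0.465, 0.465, 0.533, -0.532]
ft_force: [0.1, 2.0, -0.9]
gripper_width: 0.0153
t: 15.7
eef_pos: [0.5787, -0.042, 0.1089]
eef_rot: [-0.465, 0.465, 0.533, -0.532]
ft_force: [0.2, 1.9, -0.6]
gripper_width: 0.015
[ 0.57867955 -0.04204724  0.10886189] [ 0.17260713  1.92258652 -0.56106746] [0.32755984 0.01168462 0.00237613]
```

View pics/w8z.png

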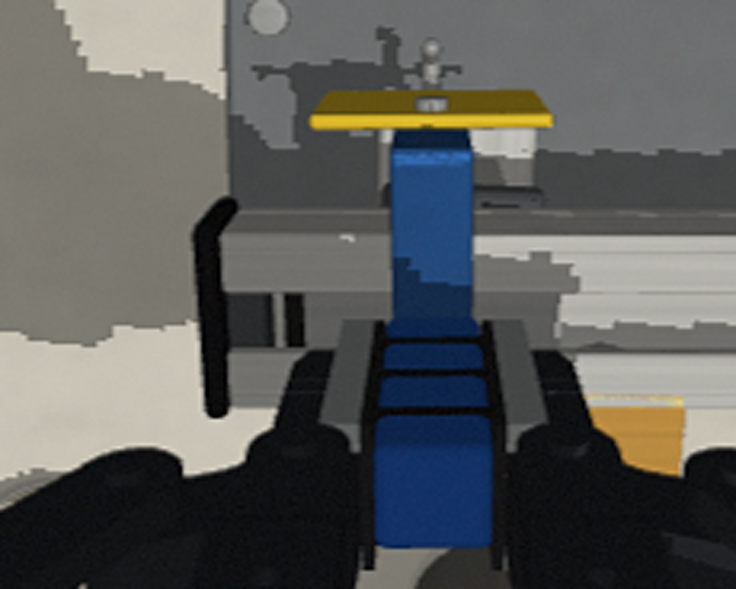

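```bash
python3 -m jog '[{"delta_pos":[0.0001,-0.001,0],"angular":[0,0,0],"claw":-1},{"delta_pos":[0,0,0],"angular":[0,0,0],"claw":-1}]'; python3 -m jog '[{"delta_pos":[0.0001,-0.001,0],"angular":[0,0,0],"claw":-1},{"delta_pos":[0,0,0],"angular":[0,0,0],"claw":-1}]'
```

```text
t: 15.95
eef_pos: [0.5788, -0.0427, 0.1089]
eef_rot: [-0.465, 0.465, 0.533, -0.532]
ft_force: [0.4, 1.6, -0.9]
gripper_width: 0.0157
t: 16.15
eef_pos: [0.5788, -0.0435, 0.1089]
eef_rot: [-0.466, 0.465, 0.533, -0.532]
ft_force: [0.1, 4.6, -1.5]
gripper_width: 0.0151
```

```bash
python3 -m jog '[{"delta_pos":[-0.0001,0.001,-0.001],"angular":[0,0,0],"claw":-1},{"delta_pos":[0,0,0],"angular":[0,0,0],"claw":-1}]'; python3 -m jog '[{"delta_pos":[0,0,0],"angular":[0,0,0],"claw":-0.4},{"delta_pos":[0,0,0],"angular":[0,0,0],"claw":-0.2},{"delta_pos":[0,0,0],"angular":[0,0,0],"claw":0},{"delta_pos":[0,0,0],"angular":[0,0,0],"claw":0.2}]';  python3 - <<'E'
from rig import cams,sensors
import cv2
s=sensors.observe();print(s['t'],s['eef_pos'],s['ft_force'],s['gripper_width'])
t=cams.get_image('wrist')['frame'][:,:,::-1]; cv2.imwrite('pics/w9.png',t)
E
```

```text
t: 16.35
eef_pos: [0.5787, -0.0432, 0.1078]
eef_rot: [-0.465, 0.465, 0.533, -0.532]
ft_force: [0.1, 4.6, -0.0]
gripper_width: 0.0152
t: 16.75
eef_pos: [0.5787, -0.0449, 0.1078]
eef_rot: [0.465, -0.466, -0.532, 0.532]
ft_force: [0.0, 0.8, -0.7]
gripper_width: 0.0513
16.75 [ 0.57866752 -0.04493516  0.10782895] [ 0.0351006   0.75782281 -0.68640683] 0.05132803082790575
```

View pics/w9.png

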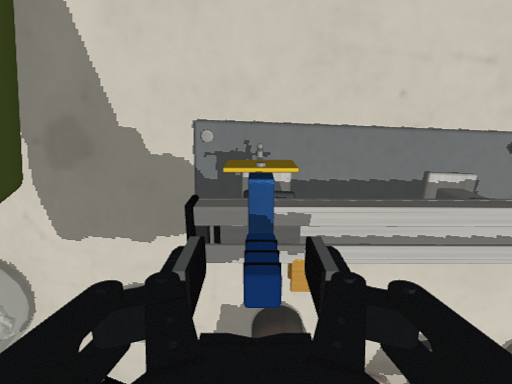

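Released; I'll lift straight up and check.

```bash
python3 -m jog '[{"delta_pos":[0,0.001,0.005],"angular":[0,0,0],"claw":0.4},{"delta_pos":[0,0.001,0.015],"angular":[0,0,0],"claw":0.4},{"delta_pos":[0,0,0.02],"angular":[0,0,0],"claw":0.4},{"delta_pos":[0,0,0.02],"angular":[0,0,0],"claw":0.4},{"delta_pos":[0,0,0.03],"angular":[0,0,0],"claw":0.4}]'; python3 -m jog '[{"delta_pos":[-0.02,0,0.03],"angular":[0,0,0],"claw":0.4},{"delta_pos":[-0.03,0,0.01],"angular":[0,0,0],"claw":0.4},{"delta_pos":[0,0,0],"angular":[0,0,0],"claw":0.4}]';  python3 - <<'E'
from h import *
from rig import cams,sensors
import cv2
s=sensors.observe();print(s['t'],s['eef_pos'],s['ft_force'],s['gripper_width'])
for c in ['wrist','side']:
    t=cams.get_image(c)['frame'][:,:,::-1]; cv2.imwrite(f'pics/{c}10.png',t)
    for l in ['hanger_grip','hanger_foot','hanger_tag','rail_stop','rail_stand']:
        print(c,l,[(np.round(x['xyz'],4).tolist(),round(x['conf'],2)) for x in cams.spot_point(c,l)[:2]])
cv2.imwrite('pics/s10z.png',cv2.resize(t[150:285,200:330],None,fx=4.3,fy=4.3,interpolation=cv2.INTER_CUBIC))
E
```

```text
t: 17.3
eef_pos: [0.5776, -0.0418, 0.1978]
eef_rot: [0.466, -0.465, -0.532, 0.533]
ft_force: [0.9, -0.7, -0.2]
gripper_width: 0.0599
t: 17.6
eef_pos: [0.5264, -0.0419, 0.2402]
eef_rot: [0.465, -0.466, -0.532, 0.532]
ft_force: [0.5, 0.7, -0.2]
gripper_width: 0.0597
17.6 [ 0.52638944 -0.0418885   0.24023914] [ 0.54855327  0.738302   -0.21060761] 0.05973459901111309
wrist hanger_grip [([0.5819, -0.0448, 0.1214], 0.93), ([0.5755, -0.0408, 0.0654], 0.58)]
wrist hanger_foot [([0.578, -0.0397, 0.0681], 0.86)]
wrist hanger_tag [([0.5445, -0.0445, 0.0676], 0.63)]
wrist rail_stop [([0.573, -0.0646, 0.0737], 0.77)]
wrist rail_stand [([0.5723, -0.0656, 0.0703], 0.74), ([0.5626, 0.0371, -0.0003], 0.69)]
side hanger_grip [([0.5807, -0.0417, 0.1204], 0.92)]
side hanger_foot [([0.5793, -0.0401, 0.0677], 0.92), ([0.5637, 0.0359, 0.0031], 0.69)]
side hanger_tag [([0.5403, -0.0473, 0.0687], 0.74), ([0.7251, 0.1437, -0.0003], 0.38)]
side rail_stop [([0.5723, -0.0685, 0.0652], 0.7)]
side rail_stand [([0.563, 0.034, 0.0033], 0.86)]
```

View pics/wrist10.png

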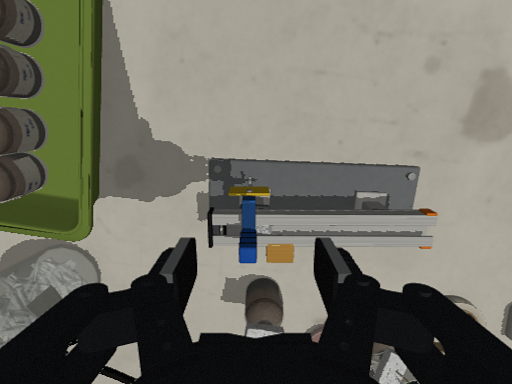

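View pics/s10z.png

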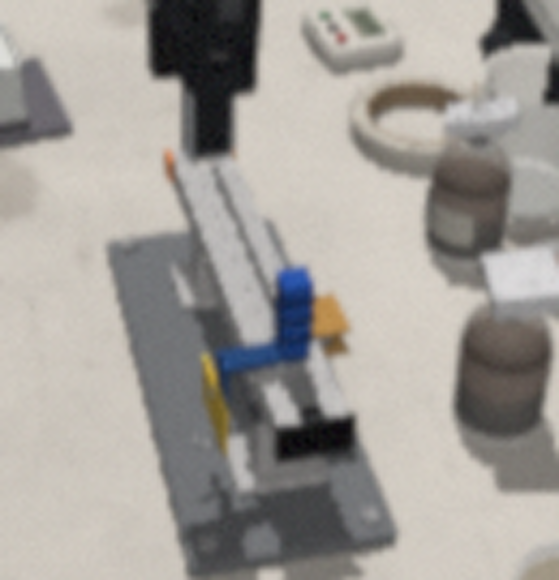

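```bash
python3 - <<'E'
import cv2
t=cv2.imread('pics/wrist10.png'); cv2.imwrite('pics/w10z.png',cv2.resize(t[180:270,200:310],None,fx=7,fy=6.6,interpolation=cv2.INTER_CUBIC))
E
```

```text
(no output)
```

View pics/w10z.png

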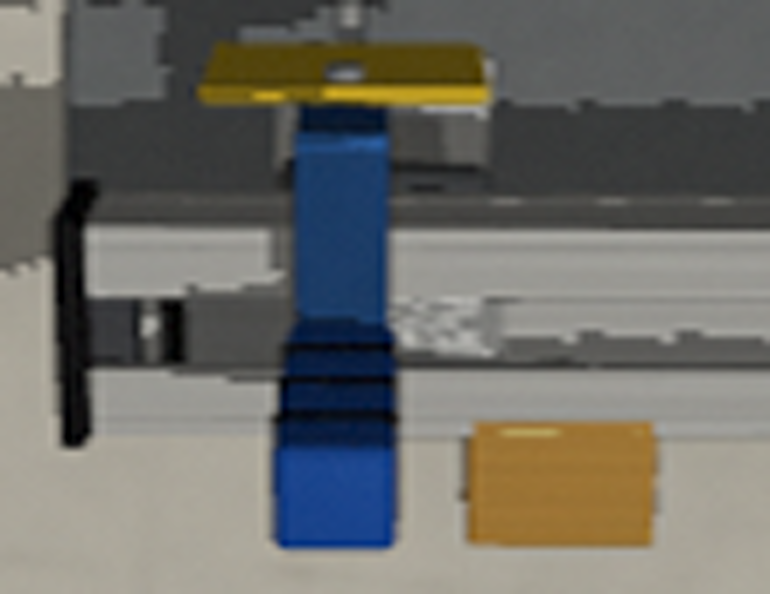

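```bash
python3 - <<'E'
from rig import workorder,sensors
s=sensors.observe();print(s['t'],s['ft_force'],s['gripper_width'])
print(workorder.close_job())
E
```

```text
18.2 [0.08562648 0.36352302 0.52872001] 0.05992977094159766
the job is handed in; nothing more can be done
None
```

The hanger is in the rail with its foot against the stop and its tag hanging in front. I let go, moved the hand clear and handed the job in at 18.2 s, inside the 72 s limit; no verdict was reported.

- **Entry:** I lined up on the mouth from the wrist camera: the rail is turned about 7.5° in the world, about 1.7° more than its stand. The foot went in without butting the end face.
- **Slide and catch:** The wrist force along the rail peaked at about 8 N at the catch and was about 4.6 N against the stop. The resistance fell away once the catch was passed.
- **Home position:** The last wrist picture shows the foot's end on the buffer with no visible gap. Its rear end is about 9 mm past the catch's centre. From the trained networks' points, the foot is at about y = -0.078 m in the stand frame. The required range is -0.086 to -0.0765 m, so it is inside, but by less than those points' 4 mm accuracy.
- **Catch sprung out:** This is inferred from the force drop and the foot's position, because the roller cannot be seen directly.
- **Disagreement:** I first felt the catch about 20 mm earlier than the 45 mm in the description. That fits the catch and foot sizes given, and the stop was still within about 1 mm of where I expected it.
- **Bottles and dishes:** I saw no sign that they had moved, but I did not measure their positions.

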